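Roll the chrome rail into its vee bracket and clamp it

TASK

Refit the short chrome rail: roll the loose bar along the acrylic shelf, without lifting it, until it drops into the vee of the bracket and settles square and fully down in it. Then push the raised clamp down on to the bar by its black top button, firmly enough that the clamp stays gripping the bar by itself but without forcing it, and let go; leave the other bathroom things alone.

Things in the scene. Friction and masses are not known exactly. Their poses are not given: they have to be found in the camera images.
- stand: Fixed stand on the counter: clear acrylic shelf, aluminium vee bracket along its far edge, steel clamp over the vee. Origin on the counter under the vee's bottom line, mid-width. x points from the shelf to the vee (rolling direction), y along the vee, z up. Clamp guide rods with a cap rise beyond the vee at x = 50 to 66 mm, 137 mm above the counter.
- shelf_edge (a point): Middle of the shelf's far edge, on its top, where the vee begins: x = -18 mm on the stand, 50 mm above the counter. Axes as the stand. The level shelf reaches 97 mm back from here (to the stand's x = -115) and 200 mm to either side in y; a lip 4 mm high and 3 mm wide runs along its front edge.
- seat (a point): Centre of the bar when fully down in the vee and centred lengthwise: x = 0, y = 0 on the stand, 51.8 mm above the counter. Axes as the stand. The vee is 120 mm long, its flanks at 45 degrees, bottom line 32 mm above the counter; the near flank ends at the shelf edge, the far one rises 8 mm above the shelf's top (x = 26 mm) and stops the bar.
- bar_center (a point): Centre of the loose chrome bar, 28 mm in diameter, 180 mm long, 0.2 to 0.45 kg; x is its length. It starts lying on the shelf roughly along the vee, centre 64 mm above the counter, 36 to 66 mm short of the shelf edge. It rolls with slight resistance and stops when no longer pushed. Push it with under 15 N.
- clamp: Clamp arm; origin on its underside over the vee's bottom line, 108 mm above the counter when raised; z up. 26 mm wide in y, 12 thick, from x = -11 to 68 mm. Slides straight down 42 mm at most: about 5 N moves it, it stays where left and can hold 8 N on the bar. Under it is a 20 mm round rubber pad on a screw stud: underside 6 to 22 mm below the arm, set differently each time, not reported.
- clamp_top (a point): Middle of the black round button's flat top, 26 mm across, where the clamp is pushed down: x = 22 mm, y = 0 on the stand, 126 mm above the counter when raised, 6 mm over the arm. The pad meets the seated bar after 20 to 36 mm of travel: felt as a push above the sliding 5 N. A total push of 11 to 20 N, then let go, grips it well; over 22 N on the bar is forcing it.
- pill_bottle: Bystander: closed white pill bottle, 42 mm across, 68 mm tall, standing on the left end of the shelf. Origin under its middle.
- tumbler: Bystander: glass tumbler, 66 mm across, 85 mm tall, standing on the right end of the shelf. Origin under its middle.
- tweezers: Bystander: steel tweezers, 100 mm long, lying on the counter.
- hair_clip: Bystander: plastic hair clip, 75 mm long, lying on the counter.
- caddy_hook: Bystander: steel S-shaped caddy hook, 130 mm long, lying on the counter.
- cream_jar: Bystander: low cream jar, 60 mm across, 45 mm tall, on the counter.
- comb: Bystander: black comb, 150 mm long, lying on the counter.
Mind the look-alikes: they are no part of the job. Of the things like the part that bears bar_center, leave any that is green, pink or red; of the rest the larger one is meant.

How it is judged (in metres and radians):
On the way:
1. the bar has rolled into the vee and lies still, square and fully down in it, with the clamp still raised (x of bar_center in the frame of seat between -0.002 and 0.002 m and z of bar_center in the frame of seat below 0.002 m and angle between the x axis of bar_center and the y axis of seat, either way round below 0.04 rad and linear speed of bar below 0.02 m/s and z of clamp in the frame of stand above 0.1 m), for 0.3 s.
At the end, for the whole second after the job is handed in: The bar lies at rest fully down in the vee (its centre within 2 mm across the vee, 2 mm high or 3 mm low, and 30 mm lengthwise of the seat, square to 0.04 rad), and the clamp's pad, left to itself, grips it with more than 3 N (x of bar_center in the frame of seat between -0.002 and 0.002 m and z of bar_center in the frame of seat between -0.003 and 0.002 m and y of bar_center in the frame of seat between -0.03 and 0.03 m and angle between the x axis of bar_center and the y axis of seat, either way round below 0.04 rad and contact force between clamp and bar above 3 N and linear speed of bar below 0.01 m/s); the robot touches nothing.
It fails at once if the clamp is forced: more than 22 N between its pad and the bar (contact force between clamp and bar above 22 N).
It fails at once if the bar is pushed with more than 15 N by the gripper (contact force between the fingers and bar above 15 N).
It fails at once if the bar is lifted off the shelf by more than 10 mm (z of bar_center in the frame of stand above 0.074 m).
It fails at once if a bystander is moved by more than 20 mm (distance of any of pill_bottle, tumbler, tweezers, hair_clip, caddy_hook, cream_jar, comb from where it was at the start of the episode above 0.02 m).
It also fails if it takes over 58 s, if anything falls off the work surface, if the arm or the gripper's body presses on something with over 40 N, if the wrist force passes 120 N, or if a joint passes its speed limit or range.

ROBOT

A 6-joint arm with a two-finger parallel gripper is mounted at the origin on the work surface. World frame = base frame: x ahead of the robot, y to its left, z up, the work surface at z = 0. Lengths are in m, angles in degrees, forces in N, time in s.
With the tool pointing down it reaches from about 0.275 to 0.75 m from the base axis. Payload 10.2 kg.
Tool frame: the origin (TCP) lies at the very end of the fingers, on their centre line; the grasp point (between the pads) lies 19 mm behind it; z points along the fingers, y is the line along which they close (so a half turn about z gives the same grasp; the last joint's range is limited). The gripper opens to 88 mm and grips with 3 to 60 N. Pads are 18 mm wide; open, the fingers measure 123 mm over their backs; the gripper's body (75 mm by 187 mm) begins 45 mm behind the grasp point.
Start: joints at [-87.399, 17.928, 85.812, -0, 76.261, -12.8], TCP at [0.139, -0.506, 0.239] pointing down, gripper open.
Joint ranges: [-168.41, 168.41], [-55.51, 124.54], [10.69, 146.95], [-70.63, 250.63], [1, 178], [-165.06, 165.06]. Speed limits (degrees/s): [136.94, 136.94, 172.46, 180, 180, 180].

INTERFACE

Orientations are given as a 3x3 rotation matrix whose columns are the frame's x, y, z axes.
In Python, from station import robot, vision gives the robot as it stands.
- The arm moves only by the tool drive_tool, never from a script. Its argument "series" is text: rows parted by semicolons, each of 7 numbers parted by spaces: the finger opening in mm, from 0 to 88.1, then the shift along the tool's x, y, z normalised to -1 to 1, where 1 is 500 mm, then the turn, a rotation vector about the tool's x, y, z normalised to -1 to 1, where 1 is pi/2 rad. A call has 1 to 8 rows; each row is the pose to reach, as a shift and turn from the pose commanded when the call began, along the tool's axes at that moment; what a row does not reach only later rows make up. A row lasts 1/12 s, in which the tool goes at most 41.7 mm and 7.16 degrees, less where a joint would pass 70% of its speed; a pose out of reach is approached as far as the arm can. A call with a number of a shift or a turn outside -1 to 1 is refused whole. A call with a gripper value outside its range is refused whole. The fingers move at their own pace and stop on an object; "newtons" is the grip in N (left out, the last holds). Time passes only in rows, so rows that repeat a pose let the fingers close. It gives the time, the measured TCP pose, the force, the opening and the grip force at its end, in the units of the state.
- robot.observe(): the state, without advancing time (a new reading comes with each control period).
- vision.read_camera(name): name is "scene" or "top" or "wrist"; returns a dict with "frame" (400x640x3 uint8, blue, green, red), "fx", "fy", "cx", "cy" (pixels), "k1" (the pictures are not rectified: a ray, as slopes to the right and down, at radius r is drawn at 1 + k1 r^2 times it, then the intrinsics apply), "rvec" (rotation vector, rad) and "tvec" (3), from world to camera coordinates, as OpenCV has them. Camera axes: x right, y down, z forward; pixel columns grow to the right and rows downward; lengths in m; the calibration is good to about 2 mm. A picture is of the moment at which its call begins. There is no depth.
- robot.finish_job(): hands the job in; it is judged then, once.
The state is a dict: "clock": time; "joints": joint angles; "joint_vel": joint speeds; "joint_efforts": joint torques, N m; "ee_pos": TCP position; "orientation": TCP orientation; "ft_force": force on the tool from outside, world axes, zero at the start; "torque": the same for the moment, N m; "grip_width": opening from 0.0 (shut) to 1.0 (fully open); "finger_force": force on a finger pad.
Only numpy, scipy, OpenCV 4.12 (cv2) and the standard library are available. Lean on these libraries where they do the work, as an engineer would, in place of code of your own. Each camera call takes 0.05 s, during which the arm holds its last target. There are 200 camera calls.

## Working session

There is one attempt and no reset: what is moved stays moved. The work goes in short steps, Python scripts to look and compute and a tool call to move; the robot and the scene stay as the last step left them, time stands still between calls to the robot, and variables do not carry over. Pictures are saved under pics/ and viewed, at most 10 in all, crops included, and the job is handed in when it is done.

Besides the shell and the picture viewer there is one more tool, called after "Request:" as name(argument=value, ...) on one line, values as JSON. drive_tool: Moves the arm, as the interface text tells. Its arguments: {"type":"object","properties":{"series":{"type":"string"},"newtons":{"type":"number"}},"required":["series"]}

```bash
mkdir -p pics; cat > h.py <<'E'
import numpy as np, cv2
from station import robot, vision
def ray(c,u,v):
    x,y=(u-c['cx'])/c['fx'],(v-c['cy'])/c['fy']
    r=np.hypot(x,y); s=r
    for _ in range(30): s=r/(1+c['k1']*s*s)
    k=s/r if r>0 else 1
    R,_=cv2.Rodrigues(np.array(c['rvec'],float)); t=np.array(c['tvec'],float).ravel()
    return -R.T@t, R.T@np.array([x*k,y*k,1])
def at(c,u,v,z):
    o,d=ray(c,u,v); return o+d*(z-o[2])/d[2]
def proj(c,P):
    R,_=cv2.Rodrigues(np.array(c['rvec'],float)); p=R@np.array(P,float)+np.array(c['tvec'],float).ravel()
    x,y=p[:2]/p[2]; f=1+c['k1']*(x*x+y*y)
    return c['cx']+c['fx']*x*f, c['cy']+c['fy']*y*f
E
python3 - <<'E'
from h import *
import pickle
for n in("scene","top"):
    c=vision.read_camera(n); pickle.dump(c,open(n+'.pkl','wb'))
    cv2.imwrite(f'pics/{n}0.png',cv2.resize(c['frame'],(800,500),interpolation=cv2.INTER_CUBIC))
    o,_=ray(c,320,200); print(n,o,c['fx'],c['k1'])
print(robot.observe())
E
```

```text
scene [0.94106948 0.42412112 1.10765846] 470.34318125621917 -0.029426330679002053
top [ 2.15701860e-01 -5.69297633e-04  1.57058528e+00] 478.7941311611224 -0.10507710123103126
{'clock': 0.1, 'joints': array([-8.74021953e+01,  1.79560793e+01,  8.58478357e+01, -1.54990442e-03,
        7.62598841e+01, -1.28018877e+01]), 'joint_vel': array([ 0.03484753, -0.12297411, -0.06808991,  0.00957653, -0.07185607,
        0.10865237]), 'joint_efforts': array([ 2.67336196e-03, -4.02814651e+01, -2.52647227e+01,  6.94860681e-02,
        3.42216832e-02, -7.45510602e-05]), 'ee_pos': array([ 0.13936869, -0.50594865,  0.23823167]), 'orientation': array([[ 9.64095128e-01,  2.65557108e-01, -7.67191113e-05],
       [ 2.65557027e-01, -9.64094513e-01,  1.11116972e-03],
       [ 2.21114544e-04, -1.09164661e-03, -9.99999380e-01]]), 'ft_force': array([ 0.03019104, -0.27736011,  0.73592219]), 'torque': array([-0.04947555, -0.01351117, -0.02757795]), 'finger_force': 0.0, 'grip_width': 1.0009719200631477}
```

View pics/top0.png

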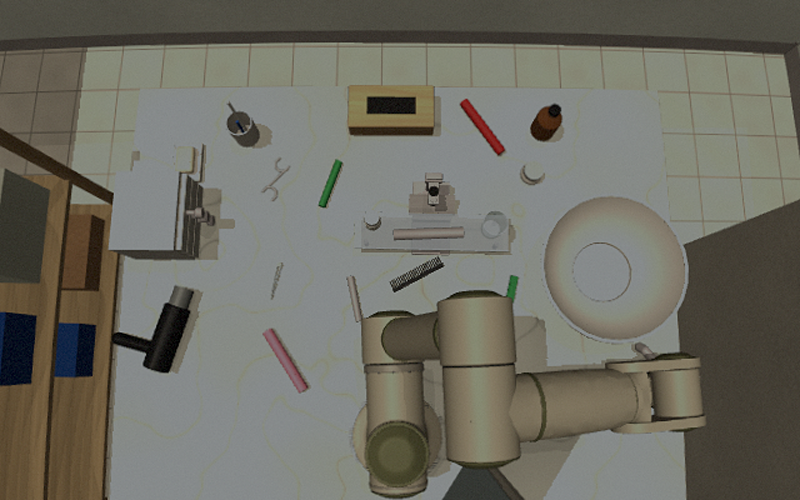

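View pics/scene0.png

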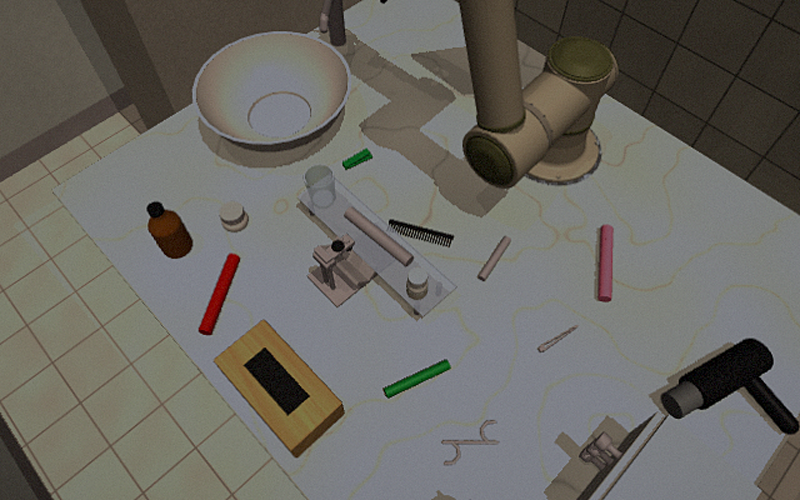

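The top view (800-px picture) shows these bar-like things: chrome bar on the shelf (428,234), smaller silver one on the counter (354,298), green (330,184) and (512,290), red (482,127) and pink (286,360). By the description I want the larger silver one, on the shelf at (428,234). I'll check it in a close crop.

```bash
python3 - <<'E'
from h import *
import pickle
a=pickle.load(open('top.pkl','rb'))['frame'][132:212,280:420]
b=pickle.load(open('scene.pkl','rb'))['frame'][125:260,235:370]
f=lambda im,k:np.clip(cv2.resize(im,None,fx=k,fy=k,interpolation=cv2.INTER_CUBIC).astype(float)*1.6,0,255).astype('uint8')
cv2.imwrite('pics/top1.png',f(a,5.7)); cv2.imwrite('pics/scene1.png',f(b,4.4))
E
```

```text
(no output)
```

View pics/top1.png

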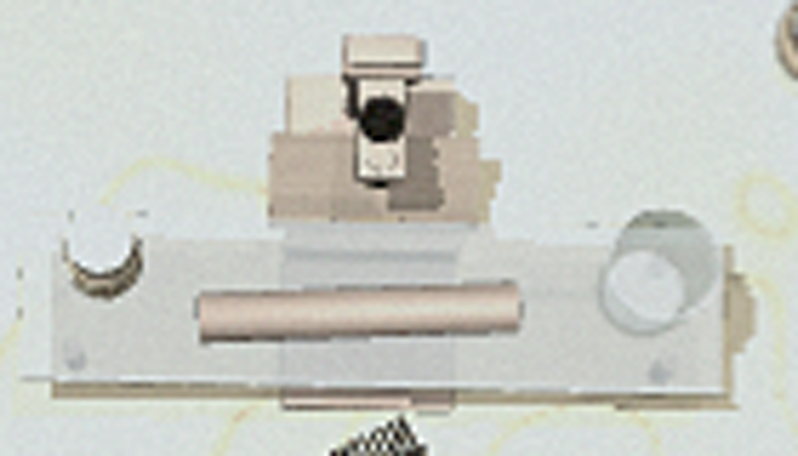

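View pics/scene1.png

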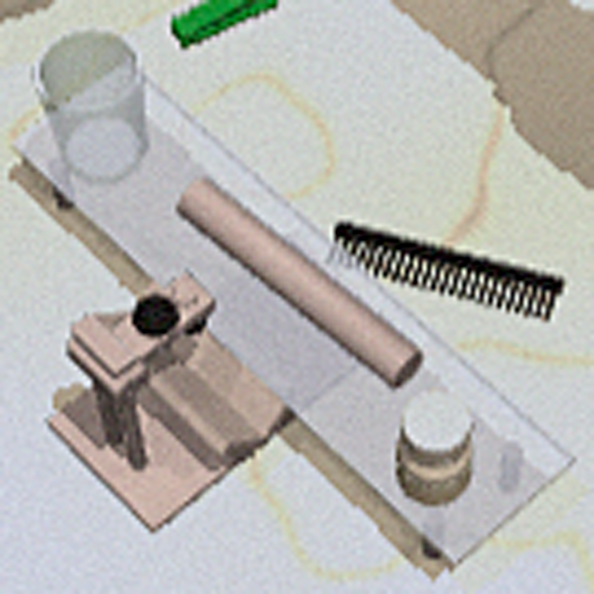

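```bash
python3 - <<'E'
from h import *
import pickle
T=pickle.load(open('top.pkl','rb'));S=pickle.load(open('scene.pkl','rb'))
def p(n,k,u,v,z):
    q=at(T,280+u/5.7-.5,132+v/5.7-.5,z) if k=='t' else at(S,235+u/4.4-.5,125+v/4.4-.5,z)
    print(n,k,q.round(4)); return q
p('button','t',381,118,.126);p('button','s',155,313,.126)
a=p('barL','t',198,317,.066);b=p('barR','t',520,308,.066);print((a+b)/2,np.hypot(*(a-b)[:2]),np.degrees(np.arctan2(*(a-b)[:2])))
a=p('barL','s',405,367,.064);b=p('barR','s',191,198,.064);print((a+b)/2,np.hypot(*(a-b)[:2]),np.degrees(np.arctan2(*(a-b)[:2])))
a=p('FL','s',575,460,.054);b=p('farL','s',455,568,.050);c=p('farR','s',15,150,.05);d=p('FR','s',130,70,.054)
print(np.degrees(np.arctan2(*(b-c)[:2])),np.degrees(np.arctan2(*(a-d)[:2])),(b+c)/2,(a+d)/2)
a=p('FL','t',25,378,.054);b=p('FR','t',728,388,.054)
print(np.degrees(np.arctan2(*(a-b)[:2])))
a=p('vee far L','t',270,135,.058);b=p('veefarR','t',478,137,.058)
print(np.degrees(np.arctan2(*(a-b)[:2])),(a+b)/2)
p('bottle','s',433,478,.05);p('tumbler','s',98,155,.05);p('bottle','t',105,243,.118);p('tumb','t',662,250,.135)
E
```

```text
button t [ 0.6091 -0.0875  0.126 ]
button s [ 0.6095 -0.0891  0.126 ]
barL t [0.5092 0.0125 0.066 ]
barR t [ 0.5154 -0.1687  0.066 ]
[ 0.51231834 -0.07812348  0.066     ] 0.18128174763583332 -1.9507585337562692
barL s [0.5089 0.0079 0.064 ]
barR s [ 0.5184 -0.1682  0.064 ]
[ 0.51365488 -0.08012884  0.064     ] 0.17636768680429066 -3.0712207247863126
FL s [0.4786 0.1154 0.054 ]
farL s [0.5743 0.1133 0.05  ]
farR s [ 0.5675 -0.2812  0.05  ]
FR s [ 0.4758 -0.276   0.054 ]
0.9856716611687947 0.40969368848320536 [ 0.57085738 -0.08394416  0.05      ] [ 0.47721266 -0.08027524  0.054     ]
FL t [0.476  0.1099 0.054 ]
FR t [ 0.4723 -0.2874  0.054 ]
0.5249868117674321
vee far L t [ 0.6171 -0.0279  0.058 ]
veefarR t [ 0.6167 -0.1471  0.058 ]
0.19728482452515017 [ 0.61692322 -0.08750296  0.058     ]
bottle s [0.5432 0.0653 0.05  ]
tumbler s [ 0.5326 -0.2416  0.05  ]
bottle t [0.5399 0.063  0.118 ]
tumb t [ 0.534  -0.2384  0.135 ]
```

```bash
cat >> h.py <<'E'
from scipy.spatial.transform import Rotation as Ro
def target(yaw,tilt): # tool x fwd, y right, z down; tilt: fingers lean forward (deg)
    return Ro.from_euler('z',yaw,degrees=True).as_matrix()@Ro.from_euler('y',-tilt,degrees=True).as_matrix()@np.diag([1.,-1,-1])
def rel(s,P,R):
    R0=np.array(s['orientation']); d=R0.T@(np.array(P)-s['ee_pos'])
    return (d/.5).round(4), (Ro.from_matrix(R0.T@R).as_rotvec()/(np.pi/2)).round(4)
E
python3 - <<'E'
from h import *
import pickle
s=robot.observe()
for n in('top','scene'):
    c=pickle.load(open(n+'.pkl','rb'))
    for P in([.139,-.506,.239],[.139,-.506,.36]): print(n,np.array(proj(c,P))*1.25)
R=target(-.5,12); print(R.round(3))
print(rel(s,[.30,-.29,.30],R)); print(rel(s,[.45,-.08,.16],R))
T=pickle.load(open('top.pkl','rb'))
print([at(T,u/1.25,v/1.25,.15).round(2) for u,v in((545,268),(688,268),(616,340))])
E
```

```text
top [625.46934933 384.48146503]
top [647.59530248 387.60004521]
scene [366.64805147  -6.8335665 ]
scene [364.06781399 -55.19036417]
[[ 0.978 -0.009  0.208]
 [-0.009 -1.    -0.002]
 [ 0.208  0.    -0.978]]
(array([ 0.4244, -0.3312, -0.1231]), array([-0.0192,  0.1324,  0.1759]))
(array([ 0.8251, -0.6562,  0.1574]), array([-0.0192,  0.1324,  0.1759]))
[array([ 0.41, -0.36,  0.15]), array([ 0.41, -0.71,  0.15]), array([ 0.24, -0.52,  0.15])]
```

```bash
python3 - <<'E'
from h import *
s=robot.observe();R=target(-.5,12)
for P in([.14,-.43,.28],[.18,-.36,.28],[.3,-.22,.28],[.45,-.08,.16]): print(rel(s,P,R))
E
```

```text
(array([ 0.0416, -0.1462, -0.0834]), array([-0.0192,  0.1324,  0.1759]))
(array([ 0.1559, -0.2599, -0.0832]), array([-0.0192,  0.1324,  0.1759]))
(array([ 0.4616, -0.4661, -0.0829]), array([-0.0192,  0.1324,  0.1759]))
(array([ 0.8251, -0.6562,  0.1574]), array([-0.0192,  0.1324,  0.1759]))
```

Request:
drive_tool(series="88 0.04 -0.146 -0.083 0 0 0; 88 0.04 -0.146 -0.083 0 0 0; 88 0.156 -0.26 -0.083 -0.019 0.132 0.176; 88 0.156 -0.26 -0.083 -0.019 0.132 0.176; 88 0.46 -0.465 -0.083 -0.019 0.132 0.176; 88 0.46 -0.465 -0.083 -0.019 0.132 0.176; 88 0.46 -0.465 -0.083 -0.019 0.132 0.176; 88 0.46 -0.465 -0.083 -0.019 0.132 0.176")

```text
clock: 0.77
ee_pos: [0.2889, -0.2321, 0.2803]
orientation: [[0.978, -0.01, 0.208], [-0.01, -1.0, -0.003], [0.208, 0.001, -0.978]]
ft_force: [1.0, -0.6, -0.4]
grip_width: 0.996
finger_force: 0.0
```

```bash
python3 - <<'E'
from h import *
s=robot.observe();R=target(-.5,12)
for P in([.455,-.079,.16],[.470,-.079,.061]): print(rel(s,P,R))
E
```

```text
(array([ 0.272 , -0.31  ,  0.3033]), array([ 0.001 ,  0.0001, -0.0009]))
(array([ 0.2602, -0.3105,  0.5032]), array([ 0.001 ,  0.0001, -0.0009]))
```

Request:
drive_tool(series="88 0.272 -0.31 0.303 0 0 0; 88 0.272 -0.31 0.303 0 0 0; 88 0.272 -0.31 0.303 0 0 0; 88 0.272 -0.31 0.303 0 0 0; 88 0.272 -0.31 0.303 0 0 0; 88 0.272 -0.31 0.303 0 0 0; 88 0.272 -0.31 0.303 0 0 0; 88 0.272 -0.31 0.303 0 0 0")

```text
clock: 1.43
ee_pos: [0.4543, -0.0786, 0.1587]
orientation: [[0.979, -0.005, 0.204], [-0.005, -1.0, -0.0], [0.204, -0.001, -0.979]]
ft_force: [0.4, 0.4, 0.2]
grip_width: 1.002
finger_force: 0.0
```

Request:
drive_tool(series="88 -0.004 0 0.067 0 0 0; 88 -0.008 0 0.133 0 0 0; 88 -0.012 -0.001 0.2 0 0 0; 88 -0.012 -0.001 0.2 0 0 0; 88 -0.012 -0.001 0.2 0 0 0; 88 -0.012 -0.001 0.2 0 0 0")

```text
clock: 1.93
ee_pos: [0.4696, -0.0812, 0.0631]
orientation: [[0.978, -0.01, 0.21], [-0.009, -1.0, -0.004], [0.21, 0.002, -0.978]]
ft_force: [-0.7, 0.5, 1.3]
grip_width: 1.001
finger_force: 0.0
```

```bash
python3 - <<'E'
from h import *
import pickle
c=vision.read_camera('scene');pickle.dump(c,open('s2.pkl','wb'))
b=c['frame'][100:260,220:380]
cv2.imwrite('pics/s2.png',np.clip(cv2.resize(b,None,fx=3.7,fy=3.7,interpolation=cv2.INTER_CUBIC)*1.6,0,255).astype('uint8'))
s=robot.observe();print(s['ee_pos'],s['ft_force'])
E
```

```text
[ 0.4698016  -0.08111639  0.06341948] [-0.13338578  0.14289328 -0.06796801]
```

View pics/s2.png

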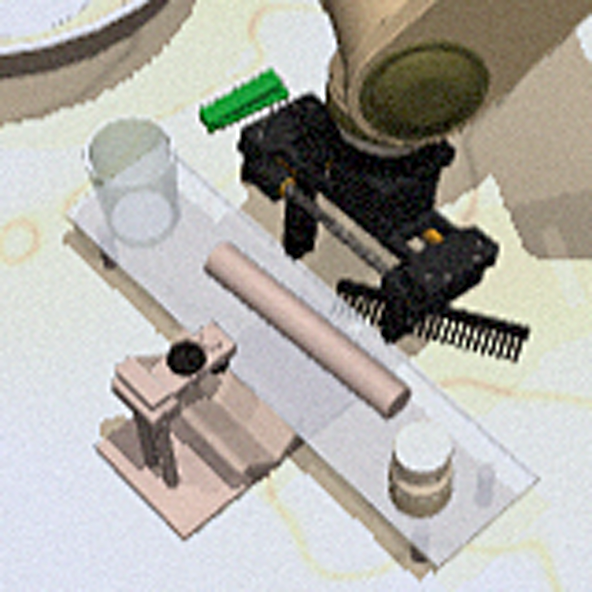

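Request:
drive_tool(series="88 0.004 0 0.005 0 0 0; 88 0.008 0 0.006 0 0 0; 88 0.012 0 0.007 0 0 0; 88 0.016 0 0.008 0 0 0; 88 0.02 0 0.0085 0 0 0; 88 0.024 0 0.009 0 0 0; 88 0.028 0 0.010 0 0 0; 88 0.032 0 0.011 0 0 0")

```text
clock: 2.65
ee_pos: [0.4861, -0.0802, 0.0589]
orientation: [[0.978, -0.009, 0.207], [-0.008, -1.0, -0.003], [0.207, 0.001, -0.978]]
ft_force: [-1.8, -0.6, 0.2]
grip_width: 1.0
finger_force: 0.7
```

Request:
drive_tool(series="88 0.004 0 0.0009 0 0 0; 88 0.008 0 0.0017 0 0 0; 88 0.012 0 0.0026 0 0 0; 88 0.016 0 0.0034 0 0 0; 88 0.02 0 0.0043 0 0 0; 88 0.024 0 0.0051 0 0 0; 88 0.028 0 0.006 0 0 0; 88 0.032 0 0.0068 0 0 0")

```text
clock: 3.32
ee_pos: [0.5024, -0.0803, 0.0589]
orientation: [[0.978, -0.009, 0.207], [-0.008, -1.0, -0.003], [0.207, 0.001, -0.978]]
ft_force: [-0.7, -0.2, -0.5]
grip_width: 0.995
finger_force: 0.1
```

Request:
drive_tool(series="88 0.004 0 0.0009 0 0 0; 88 0.008 0 0.0017 0 0 0; 88 0.012 0 0.0026 0 0 0; 88 0.016 0 0.0034 0 0 0; 88 0.02 0 0.0043 0 0 0; 88 0.024 0 0.0051 0 0 0; 88 0.028 0 0.006 0 0 0; 88 0.032 0 0.0068 0 0 0")

```text
clock: 3.98
ee_pos: [0.5188, -0.0805, 0.0589]
orientation: [[0.978, -0.009, 0.207], [-0.008, -1.0, -0.003], [0.207, 0.001, -0.978]]
ft_force: [0.3, -0.8, -0.1]
grip_width: 1.0
finger_force: 0.1
```

Request:
drive_tool(series="88 0.004 0 0.0009 0 0 0; 88 0.008 0 0.0017 0 0 0; 88 0.012 0 0.0026 0 0 0; 88 0.016 0 0.0034 0 0 0; 88 0.02 0 0.0043 0 0 0; 88 0.024 0 0.0051 0 0 0; 88 0.028 0 0.006 0 0 0; 88 0.032 0 0.0068 0 0 0")

```text
clock: 4.65
ee_pos: [0.5351, -0.0806, 0.0589]
orientation: [[0.978, -0.009, 0.207], [-0.008, -1.0, -0.003], [0.207, 0.001, -0.978]]
ft_force: [-0.1, -0.7, 0.6]
grip_width: 1.002
finger_force: 0.1
```

```bash
python3 - <<'E'
from h import *
c=vision.read_camera('scene')
b=c['frame'][120:260,220:360]
cv2.imwrite('pics/s3.png',np.clip(cv2.resize(b,None,fx=4.2,fy=4.2,interpolation=cv2.INTER_CUBIC)*1.6,0,255).astype('uint8'))
s=robot.observe();print(s['ee_pos'],s['ft_force'])
E
```

```text
[ 0.53542922 -0.08069886  0.05898131] [-0.8882131   0.51780419 -0.322797  ]
```

View pics/s3.png

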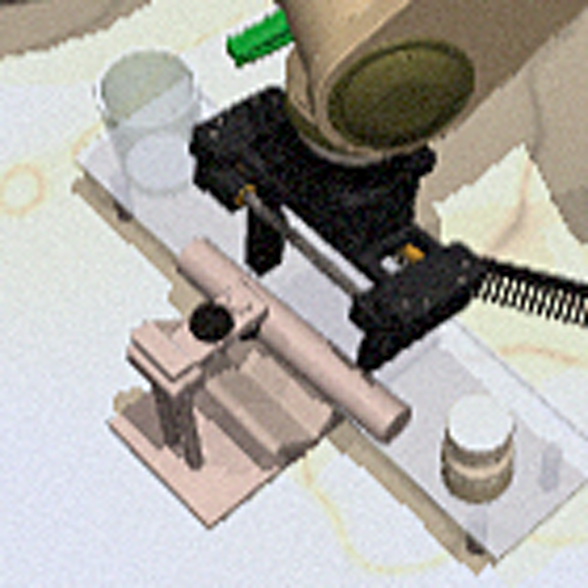

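The bar (ends at about (195,248) and (400,425) in the crop) has rolled squarely with the fingers and is nearly at the edge. I'll keep pushing gently.

Request:
drive_tool(series="88 0.004 0 0.0009 0 0 0; 88 0.008 0 0.0017 0 0 0; 88 0.012 0 0.0026 0 0 0; 88 0.016 0 0.0034 0 0 0; 88 0.02 0 0.0043 0 0 0; 88 0.024 0 0.0051 0 0 0; 88 0.028 0 0.006 0 0 0; 88 0.030 0 0.0064 0 0 0")

```text
clock: 5.37
ee_pos: [0.5506, -0.0808, 0.0589]
orientation: [[0.978, -0.009, 0.207], [-0.008, -1.0, -0.003], [0.208, 0.001, -0.978]]
ft_force: [0.4, -1.0, -1.1]
grip_width: 1.0
finger_force: 0.0
```

Request:
drive_tool(series="88 0 0 0 0 0 0; 88 0 0 0 0 0 0; 88 0 0 0 0 0 0; 88 0 0 0 0 0 0")

```text
clock: 5.7
ee_pos: [0.5502, -0.0808, 0.0589]
orientation: [[0.978, -0.009, 0.207], [-0.008, -1.0, -0.003], [0.207, 0.001, -0.978]]
ft_force: [-0.0, 0.2, 0.3]
grip_width: 0.999
finger_force: 0.0
```

```bash
python3 - <<'E'
from h import *
c=vision.read_camera('scene')
b=c['frame'][120:260,220:360]
cv2.imwrite('pics/s4.png',np.clip(cv2.resize(b,None,fx=4.2,fy=4.2,interpolation=cv2.INTER_CUBIC)*1.6,0,255).astype('uint8'))
for y in(.09,-.09): print((np.array(proj(c,[.5885-.0087*-y,-.08+y,.0518]))-[220,120])*4.2)
E
```

```text
[354.5940178  462.92023241]
[161.09616299 280.31529183]
```

View pics/s4.png

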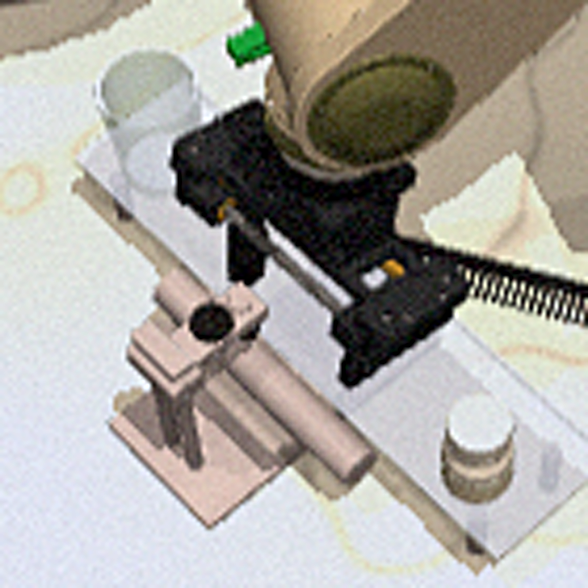

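The bar has dropped in: its left end at (357,463) matches the projected seat (355,463), and it is at rest with the clamp raised. Next I'll back off, rise, close the fingers and go above the button.

```bash
python3 - <<'E'
from h import *
s=robot.observe()
print(rel(s,[.525,-.081,.065],target(-.5,12)))
for P in([.525,-.081,.19],[.610,-.088,.19],[.610,-.088,.145]): print(rel(s,P,target(-.5,0)))
E
```

```text
(array([-0.0468,  0.0009, -0.0224]), array([0.0005, 0.0004, 0.    ]))
(array([ 0.005 ,  0.0012, -0.2669]), array([ 0.0005, -0.1329, -0.    ]))
(array([ 0.1715,  0.0137, -0.2317]), array([ 0.0005, -0.1329, -0.    ]))
(array([ 0.1528,  0.0136, -0.1436]), array([ 0.0005, -0.1329, -0.    ]))
```

Request:
drive_tool(series="88 -0.047 0.001 -0.022 0 0 0; 60 0.005 0.001 -0.267 0 0 0; 40 0.005 0.001 -0.267 0 0 0; 20 0.005 0.001 -0.267 0 0 0; 0 0.005 0.001 -0.267 0 -0.133 0; 0 0.005 0.001 -0.267 0 -0.133 0; 0 0.171 0.014 -0.232 0 -0.133 0; 0 0.171 0.014 -0.232 0 -0.133 0", newtons=20)

```text
clock: 6.42
ee_pos: [0.6091, -0.088, 0.1908]
orientation: [[1.0, -0.009, 0.0], [-0.009, -1.0, -0.001], [0.0, 0.001, -1.0]]
ft_force: [-0.5, 0.5, 0.1]
grip_width: 0.491
finger_force: 0.0
```

Request:
drive_tool(series="0 0 0 0 0 0 0; 0 0 0 0 0 0 0; 0 0 0 0 0 0 0; 0 0 0 0 0 0 0")

```text
clock: 6.75
ee_pos: [0.6071, -0.0879, 0.1905]
orientation: [[1.0, -0.009, -0.0], [-0.009, -1.0, -0.001], [-0.0, 0.001, -1.0]]
ft_force: [-1.3, 0.1, -0.1]
grip_width: 0.19
finger_force: 0.0
```

```bash
python3 - <<'E'
from h import *
c=vision.read_camera('scene')
b=c['frame'][110:250,220:360]
cv2.imwrite('pics/s5.png',np.clip(cv2.resize(b,None,fx=4.2,fy=4.2,interpolation=cv2.INTER_CUBIC)*1.6,0,255).astype('uint8'))
s=robot.observe();print(s['ee_pos'],s['ft_force'],rel(s,[.610,-.088,.14],target(-.5,0)))
print((np.array(proj(c,s['ee_pos']))-[220,110])*4.2)
E
```

```text
[ 0.60721469 -0.08790361  0.19081493] [-0.53676571  0.02962712  0.20421106] (array([0.0055, 0.    , 0.1016]), array([ 0.0007, -0.0002, -0.0001]))
[202.74934001 297.73857138]
```

View pics/s5.png

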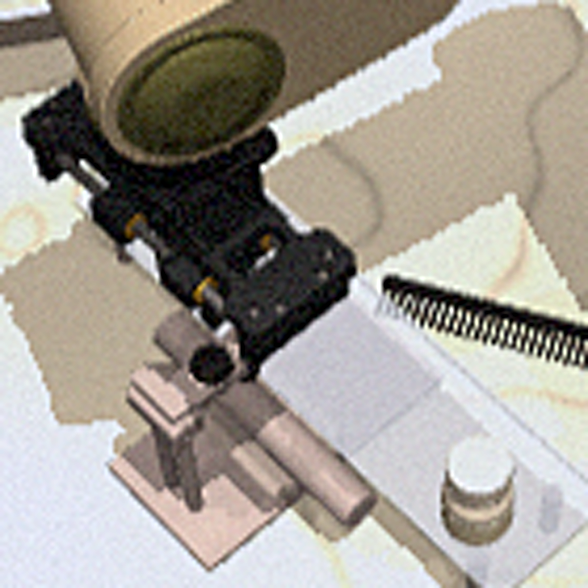

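```bash
python3 - <<'E'
from h import *
c=vision.read_camera('scene'); s=robot.observe(); p=s['ee_pos']
for n,d in dict(tip=(0,0,0),fL=(0,.02,0),fR=(0,-.02,0),fLtop=(0,.02,.064),fRtop=(0,-.02,.064),bL=(.0375,.0935,.064),bR=(.0375,-.0935,.064),bLb=(-.0375,.0935,.064)).items():
    print(n,((np.array(proj(c,p+np.array(d)))-[220,110])*4.2).round())
print(s['grip_width'])
b=c['frame'][140:220,220:300]
cv2.imwrite('pics/s6.png',np.clip(cv2.resize(b,None,fx=7.4,fy=7.4,interpolation=cv2.INTER_CUBIC)*3.,0,255).astype('uint8'))
E
```

```text
tip [203. 298.]
fL [226. 319.]
fR [179. 276.]
fLtop [216. 254.]
fRtop [167. 209.]
bL [257. 383.]
bR [ 25. 170.]
bLb [365. 296.]
0.100009741294629
```

View pics/s6.png

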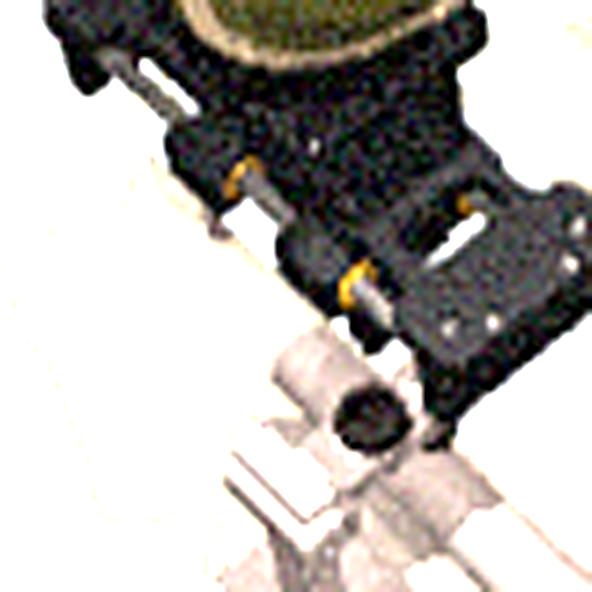

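The body corners land where the pose predicts, so the fingertips are just hidden behind the carriers; the button is clear at (372,418). I'll go down towards it.

Request:
drive_tool(series="0 0.0055 0 0.034 0 0 0; 0 0.0055 0 0.068 0 0 0; 0 0.0055 0 0.1 0 0 0; 0 0.0055 0 0.1 0 0 0; 0 0.0055 0 0.1 0 0 0; 0 0.0055 0 0.1 0 0 0")

```text
clock: 7.35
ee_pos: [0.611, -0.0883, 0.1416]
orientation: [[1.0, -0.009, 0.002], [-0.009, -1.0, -0.001], [0.002, 0.001, -1.0]]
ft_force: [-0.1, -0.7, 0.9]
grip_width: 0.007
finger_force: 0.0
```

Request:
drive_tool(series="0 0 0 0.004 0 0 0; 0 0 0 0.008 0 0 0; 0 0 0 0.012 0 0 0; 0 0 0 0.016 0 0 0; 0 0 0 0.02 0 0 0; 0 0 0 0.024 0 0 0; 0 0 0 0.028 0 0 0; 0 0 0 0.032 0 0 0")

```text
clock: 8.02
ee_pos: [0.6108, -0.0881, 0.1244]
orientation: [[1.0, -0.009, -0.0], [-0.009, -1.0, -0.001], [-0.0, 0.001, -1.0]]
ft_force: [-2.8, 1.0, 5.5]
grip_width: 0.005
finger_force: 2.7
```

Request:
drive_tool(series="0 0 0 0.004 0 0 0; 0 0 0 0.008 0 0 0; 0 0 0 0.012 0 0 0; 0 0 0 0.016 0 0 0; 0 0 0 0.020 0 0 0; 0 0 0 0.024 0 0 0; 0 0 0 0.028 0 0 0; 0 0 0 0.03 0 0 0")

```text
clock: 8.68
ee_pos: [0.6108, -0.0881, 0.1094]
orientation: [[1.0, -0.009, 0.0], [-0.009, -1.0, -0.001], [0.0, 0.001, -1.0]]
ft_force: [-2.8, 0.7, 5.1]
grip_width: 0.002
finger_force: 2.6
```

Request:
drive_tool(series="0 0 0 0.001 0 0 0; 0 0 0 0.002 0 0 0; 0 0 0 0.003 0 0 0; 0 0 0 0.004 0 0 0")

```text
clock: 9.02
ee_pos: [0.6108, -0.0881, 0.1075]
orientation: [[1.0, -0.009, 0.0], [-0.009, -1.0, -0.001], [0.0, 0.001, -1.0]]
ft_force: [-2.4, 0.7, 5.6]
grip_width: 0.005
finger_force: 2.6
```

Request:
drive_tool(series="0 0 0 0.001 0 0 0; 0 0 0 0.002 0 0 0; 0 0 0 0.002 0 0 0")

```text
clock: 9.27
ee_pos: [0.6108, -0.0881, 0.1065]
orientation: [[1.0, -0.009, 0.0], [-0.009, -1.0, -0.001], [0.0, 0.001, -1.0]]
ft_force: [-2.1, -0.0, 5.2]
grip_width: 0.003
finger_force: 2.3
```

Request:
drive_tool(series="0 0 0 0.001 0 0 0; 0 0 0 0.002 0 0 0; 0 0 0 0.002 0 0 0")

```text
clock: 9.52
ee_pos: [0.6108, -0.0881, 0.1054]
orientation: [[1.0, -0.009, 0.0], [-0.009, -1.0, -0.001], [0.0, 0.001, -1.0]]
ft_force: [-2.5, 0.6, 4.3]
grip_width: 0.006
finger_force: 2.3
```

Request:
drive_tool(series="0 0 0 0.001 0 0 0; 0 0 0 0.002 0 0 0; 0 0 0 0.002 0 0 0")

```text
clock: 9.77
ee_pos: [0.6108, -0.0881, 0.1043]
orientation: [[1.0, -0.009, 0.0], [-0.009, -1.0, -0.001], [0.0, 0.001, -1.0]]
ft_force: [-1.4, 0.3, 5.3]
grip_width: 0.006
finger_force: 2.2
```

Request:
drive_tool(series="0 0 0 0.001 0 0 0; 0 0 0 0.002 0 0 0; 0 0 0 0.002 0 0 0")

```text
clock: 10.02
ee_pos: [0.6108, -0.0881, 0.1032]
orientation: [[1.0, -0.009, 0.0], [-0.009, -1.0, -0.001], [0.0, 0.001, -1.0]]
ft_force: [-2.0, 0.8, 3.9]
grip_width: 0.004
finger_force: 2.2
```

Request:
drive_tool(series="0 0 0 0.001 0 0 0; 0 0 0 0.002 0 0 0; 0 0 0 0.002 0 0 0")

```text
clock: 10.27
ee_pos: [0.6108, -0.0881, 0.1022]
orientation: [[1.0, -0.009, 0.0], [-0.009, -1.0, -0.001], [0.0, 0.001, -1.0]]
ft_force: [-1.1, 0.5, 3.7]
grip_width: 0.005
finger_force: 2.2
```

Request:
drive_tool(series="0 0 0 0.001 0 0 0; 0 0 0 0.002 0 0 0; 0 0 0 0.002 0 0 0")

```text
clock: 10.52
ee_pos: [0.6108, -0.0881, 0.1012]
orientation: [[1.0, -0.009, -0.0], [-0.009, -1.0, -0.001], [-0.0, 0.001, -1.0]]
ft_force: [-2.7, 0.6, 3.9]
grip_width: 0.003
finger_force: 2.2
```

Request:
drive_tool(series="0 0 0 0.001 0 0 0; 0 0 0 0.002 0 0 0; 0 0 0 0.002 0 0 0")

```text
clock: 10.77
ee_pos: [0.6108, -0.0881, 0.1001]
orientation: [[1.0, -0.009, -0.0], [-0.009, -1.0, -0.001], [-0.0, 0.001, -1.0]]
ft_force: [-1.7, 0.8, 3.7]
grip_width: 0.005
finger_force: 2.2
```

Request:
drive_tool(series="0 0 0 0.001 0 0 0; 0 0 0 0.002 0 0 0; 0 0 0 0.002 0 0 0")

```text
clock: 11.02
ee_pos: [0.6109, -0.0881, 0.0997]
orientation: [[1.0, -0.009, 0.0], [-0.009, -1.0, -0.001], [0.0, 0.001, -1.0]]
ft_force: [-4.3, 1.1, 9.1]
grip_width: 0.005
finger_force: 4.5
```

Request:
drive_tool(series="0 0 0 0.0005 0 0 0; 0 0 0 0.0005 0 0 0; 0 0 0 0.0005 0 0 0; 0 0 0 0.0005 0 0 0")

```text
clock: 11.35
ee_pos: [0.6109, -0.0881, 0.0997]
orientation: [[1.0, -0.009, 0.0], [-0.009, -1.0, -0.001], [0.0, 0.001, -1.0]]
ft_force: [-4.5, 1.0, 10.2]
grip_width: 0.007
finger_force: 5.3
```

Request:
drive_tool(series="0 0 0 0.0005 0 0 0; 0 0 0 0.001 0 0 0; 0 0 0 0.001 0 0 0; 0 0 0 0.001 0 0 0")

```text
clock: 11.68
ee_pos: [0.6109, -0.0881, 0.0997]
orientation: [[1.0, -0.009, 0.001], [-0.009, -1.0, -0.001], [0.001, 0.001, -1.0]]
ft_force: [-5.1, 2.4, 13.4]
grip_width: 0.004
finger_force: 6.9
```

Request:
drive_tool(series="0 0 0 0.0004 0 0 0; 0 0 0 0.0007 0 0 0; 0 0 0 0.0007 0 0 0; 0 0 0 0.0007 0 0 0")

```text
clock: 12.02
ee_pos: [0.6109, -0.0881, 0.0996]
orientation: [[1.0, -0.009, 0.001], [-0.009, -1.0, -0.001], [0.001, 0.001, -1.0]]
ft_force: [-7.1, 1.4, 15.5]
grip_width: 0.004
finger_force: 8.0
```

15.5 N total is mid-range, so I'll let go.

Request:
drive_tool(series="0 0 0 -0.002 0 0 0; 0 0 0 -0.006 0 0 0; 0 0 0 -0.02 0 0 0; 0 0 0 -0.06 0 0 0; 0 0 0 -0.12 0 0 0; 0 0 0 -0.18 0 0 0; 0 -0.06 0 -0.2 0 0 0; 0 -0.12 0 -0.2 0 0 0")

```text
clock: 12.68
ee_pos: [0.5516, -0.0879, 0.2007]
orientation: [[1.0, -0.008, 0.005], [-0.008, -1.0, -0.003], [0.005, 0.003, -1.0]]
ft_force: [-0.1, 0.2, 0.4]
grip_width: 0.002
finger_force: 0.0
```

Request:
drive_tool(series="0 -0.08 0 0 0 0 0; 0 -0.16 0 0 0 0 0; 0 -0.22 0 0 0 0 0; 0 -0.22 0 0 0 0 0; 0 -0.22 0 0 0 0 0; 0 -0.22 0 0 0 0 0")

```text
clock: 13.18
ee_pos: [0.4417, -0.0869, 0.1985]
orientation: [[1.0, -0.009, 0.001], [-0.009, -1.0, -0.001], [0.001, 0.001, -1.0]]
ft_force: [-0.2, -0.2, -0.3]
grip_width: 0.005
finger_force: 0.0
```

```bash
python3 - <<'E'
from h import *
c=vision.read_camera('scene')
b=c['frame'][120:260,220:360]
cv2.imwrite('pics/s7.png',np.clip(cv2.resize(b,None,fx=4.2,fy=4.2,interpolation=cv2.INTER_CUBIC)*1.6,0,255).astype('uint8'))
for P in([.589,-.08+.09,.0518],[.588,-.08-.09,.0518],[.6105,-.088,.0995]): print((np.array(proj(c,P))-[220,120])*4.2)
s=robot.observe();print(s['ee_pos'],s['ft_force'])
E
```

```text
[354.9369311  462.62544323]
[160.75614983 280.57907851]
[212.8103139  343.13279885]
[ 0.44185848 -0.08683934  0.19822233] [ 0.85173843  0.97173966 -0.12376527]
```

View pics/s7.png

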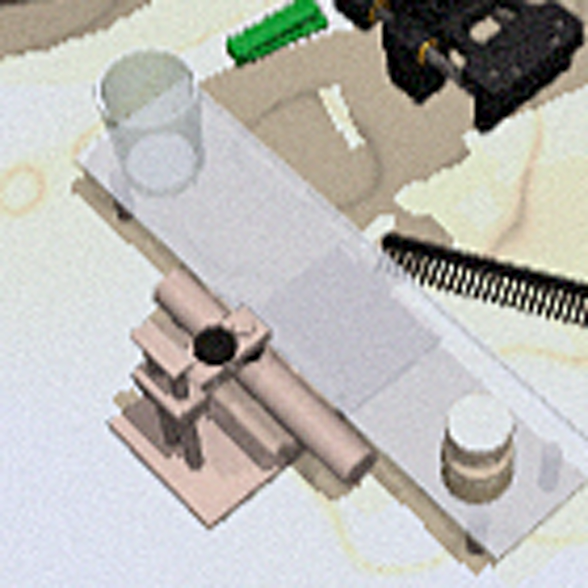

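The clamp is down on the bar: the button at (213,345) matches the pushed height. The bar hasn't moved (left end still at (357,463)), and the robot is clear of everything.

```bash
python3 -c "
from station import robot
print(robot.finish_job())"
```

```text
the job is handed in; nothing more can be done
None
```

I rolled the bar into the vee, where the camera shows it seated and square, pushed the clamp down with about 15.5 N and let go; the robot is clear, the other things look undisturbed, and the job is handed in at about 13 s, with no verdict returned.

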